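Close four food boxes with the lids from a stack

ROBOT

A 7-joint arm with a two-finger parallel gripper is mounted at the origin on a cart in front of the work surface, level with it; the furniture and walls round the work are solid. World frame = base frame: x ahead of the robot, y to its left, z up, the work surface at z = 0. Lengths are in m, angles in rad, forces in N, time in s.
With the tool pointing down it reaches from about 0.4 to 0.85 m from the base axis. Payload 10.4 kg.
Tool frame: the origin (TCP) lies where the fingers leave the gripper's body, on its centre line; the fingertips stand 70 mm ahead of it and the grasp point (between the pads) lies 51 mm ahead of it; z points along the fingers, y is the line along which they close (so a half turn about z gives the same grasp; the last joint's range is limited). The gripper opens to 87 mm and grips with 3 to 60 N. Pads are 19 mm wide; open, the fingers measure 117 mm over their backs; the gripper's body (75 mm by 190 mm) begins 51 mm behind the grasp point.
Start: joints at [1.231, 0.332, -0.065, 1.46, 0.022, 1.35, -0.088], TCP at [0.195, -0.594, 0.292] pointing down, gripper open.
Joint ranges: [-2.6, 2.6], [-0.5, 2.12], [-1.47, 1.34], [0.16, 2.42], [-1.27, 4.41], [0.06, 2.06], [-2.6, 2.6]. Speed limits (rad/s): [2.22, 2.22, 2.79, 2.79, 3.14, 3.14, 3.14].

INTERFACE

Orientations are given as [roll, pitch, yaw] about the fixed x, y, z axes, in that order (R = Rz(yaw) Ry(pitch) Rx(roll)).
In Python, from plant import manip gives the robot as it stands. Calls block until the motion is done:
- manip.move_pose(position, orientation): joint-space move of the TCP to a pose.
- manip.movel(position, ori=None, speed=0.15, force_limit=None): straight line of the TCP; ori=None keeps the orientation; speed is the mean speed in m/s. With force_limit (N) it stops when the force on the tool has changed by that much, and returns True; else False.
- manip.movej(angles): joint-space move.
- manip.gripper_open() and manip.clamp(f_grip=None): open the fingers fully, or close them until they stop; f_grip is the grip in N (None keeps the last).
- manip.hold(seconds).
- manip.ik(position, orientation): joint angles nearest the present ones, or None.
- manip.get_image(name): name is "scene" or "top" or "wrist"; returns a dict with "frame" (384x512x3 uint8, red, green, blue), "z_map" (384x512 float32, m along the optical axis (not along the pixel's ray), 0 where there is no reading), "K" (3x3 intrinsics, pixels), "cam_to_world" (4x4, takes a point from camera to world coordinates). Camera axes: x right, y up, looking along -z (the intrinsics and any distortion apply to the point x, -y, -z); pixel columns grow to the right and rows downward; lengths in m; the calibration is good to about 2 mm. The wrist camera is an equidistant fisheye: a pixel r from the principal point sees the ray r / f radians off the axis. A picture is of the moment at which its call begins.
A pose or a line that the arm cannot do raises manip.IKError and nothing moves.
- manip.sign_off(): hands the job in; it is judged then, once.
Readings, each from a call of its own:
- manip.read_clock(): time.
- manip.read_qpos(): joint angles.
- manip.read_qd(): joint speeds.
- manip.read_joint_torque(): joint torques, N m.
- manip.read_tool_pos(): TCP position.
- manip.read_tool_rot(): TCP orientation.
- manip.read_force(): force on the tool from outside, world axes, zero at the start.
- manip.read_moment(): the same for the moment, N m.
- manip.read_width(): opening from 0.0 (shut) to 1.0 (fully open).
- manip.read_grasp_force(): force on a finger pad.
Only numpy, scipy, OpenCV 4.12 (cv2) and the standard library are available. Lean on these libraries where they do the work, as an engineer would, in place of code of your own. Each camera call takes 0.05 s, during which the arm holds its last target. There are 200 camera calls.

TASK

Take the stack of four lids apart from the top down, one lid at a time, and set each lid straight onto the food box of its own colour and size before taking the next: over its neck, lying level and square on the shoulder. Leave the boxes standing about where they are, and do not disturb the white salt bottle or the spice jar with the gold cap at the back. Let go of everything at the end.

Things in the scene. Friction and masses are not known exactly. Their poses are not given: they have to be found in the camera images.
- lid_red: red plastic lid, the smallest, on top of the stack at the start: a cap 70 long (its x axis) by 46 wide (y) and 22 high (z), flat top, hollow below: walls 3 thick, 17 deep inside. Origin: centre of its underside. Loose, 40 to 90 g. Lids stand on the flat top of the next larger one, a few mm and degrees askew.
- lid_yellow: yellow plastic lid, the second of the stack from the top: a cap 95 long (its x axis) by 54 wide (y) and 22 high (z), flat top, hollow below: walls 3 thick, 17 deep inside. Origin: centre of its underside. Loose, 40 to 90 g. Lids stand on the flat top of the next larger one, a few mm and degrees askew.
- lid_green: green plastic lid, the third of the stack from the top: a cap 120 long (its x axis) by 62 wide (y) and 22 high (z), flat top, hollow below: walls 3 thick, 17 deep inside. Origin: centre of its underside. Loose, 40 to 90 g. Lids stand on the flat top of the next larger one, a few mm and degrees askew.
- lid_blue: blue plastic lid, the largest, lowest in the stack, lying on the worktop: a cap 145 long (its x axis) by 70 wide (y) and 22 high (z), flat top, hollow below: walls 3 thick, 17 deep inside. Origin: centre of its underside. Loose, 40 to 90 g. Lids stand on the flat top of the next larger one, a few mm and degrees askew.
- box_red: open food box, white with a red band round its shoulder, 70 long (its x axis) by 46 wide (y). Origin: centre of its underside, on the worktop. The shoulder is 50 above the origin; from it a white hollow neck 48 by 24 rises to 66. The lid goes over the neck (8 play each side) and stands on the shoulder: its origin is then 50 above the box's. Loose, 0.5 to 1 kg.
- box_yellow: open food box, white with a yellow band round its shoulder, 95 long (its x axis) by 54 wide (y). Origin: centre of its underside, on the worktop. The shoulder is 50 above the origin; from it a white hollow neck 73 by 32 rises to 66. The lid goes over the neck (8 play each side) and stands on the shoulder: its origin is then 50 above the box's. Loose, 0.5 to 1 kg.
- box_green: open food box, white with a green band round its shoulder, 120 long (its x axis) by 62 wide (y). Origin: centre of its underside, on the worktop. The shoulder is 50 above the origin; from it a white hollow neck 98 by 40 rises to 66. The lid goes over the neck (8 play each side) and stands on the shoulder: its origin is then 50 above the box's. Loose, 0.5 to 1 kg.
- box_blue: open food box, white with a blue band round its shoulder, 145 long (its x axis) by 70 wide (y). Origin: centre of its underside, on the worktop. The shoulder is 50 above the origin; from it a white hollow neck 123 by 48 rises to 66. The lid goes over the neck (8 play each side) and stands on the shoulder: its origin is then 50 above the box's. Loose, 0.5 to 1 kg.
- salt_bottle: bystander: white salt bottle with a red stripe, 55 across, 86 high, at the back of the worktop; origin at the centre of its underside, z up.
- spice_jar: bystander: spice jar with a gold cap, 42 across, 106 high, at the back of the worktop; origin at the centre of its underside, z up.
Not all that is in view belongs to the job. Of the things shaped like the lid_red, the red one is meant. Of the things that look like the lid_yellow, the larger one is meant.

How it is judged:
By the outcome, as a careful person would: the job done as asked, in the order asked, and still so for the second after the job is handed in, with the robot touching nothing.
It also fails if it takes over 109 s, if anything falls off the work surface, if the arm or the gripper's body presses on something with over 40 N, if the wrist force passes 120 N, or if a joint passes its speed limit or range.

## Working session

There is one attempt and no reset: what is moved stays moved. The work goes in short steps, each a Python script; the robot and the scene stay as the last script left them, time stands still between calls to the robot, and variables do not carry over. Pictures are saved under pics/ and viewed, at most 14 in all, crops included, and the job is handed in when it is done.

```bash
mkdir -p pics; ls
python3 - <<'E'
from plant import manip
import cv2, numpy as np
for n in ("scene","top"):
    d=manip.get_image(n); np.savez(f"pics/{n}0.npz",**d)
    cv2.imwrite(f"pics/{n}0.png",cv2.resize(d["frame"][:,:,::-1],(800,600),interpolation=cv2.INTER_CUBIC))
    print(n,d["K"],d["cam_to_world"])
print(manip.read_clock(), manip.read_tool_pos(), manip.read_tool_rot())
E
```

```text
pics
scene [[433.08351625   0.         256.27882925]
 [  0.         433.08351625 192.98301823]
 [  0.           0.           1.        ]] [[ 0.89790605  0.17788489 -0.40264338  0.04155534]
 [-0.44011049  0.37986203 -0.81363849 -1.12885052]
 [ 0.00821494  0.9077785   0.41936942  0.57239206]
 [ 0.          0.          0.          1.        ]]
top [[370.08664661   0.         256.55646545]
 [  0.         370.08664661 194.15121446]
 [  0.           0.           1.        ]] [[-0.02346804  0.99384898 -0.10822873  0.40374562]
 [-0.99960591 -0.0249954  -0.01277725 -0.11690479]
 [-0.01540388  0.10788622  0.9940439   1.24848792]
 [ 0.          0.          0.          1.        ]]
0.1 [ 0.19459471 -0.59366886  0.29156475] [-3.14038514e+00  7.26493325e-05  3.16792332e-01]
```

View pics/top0.png

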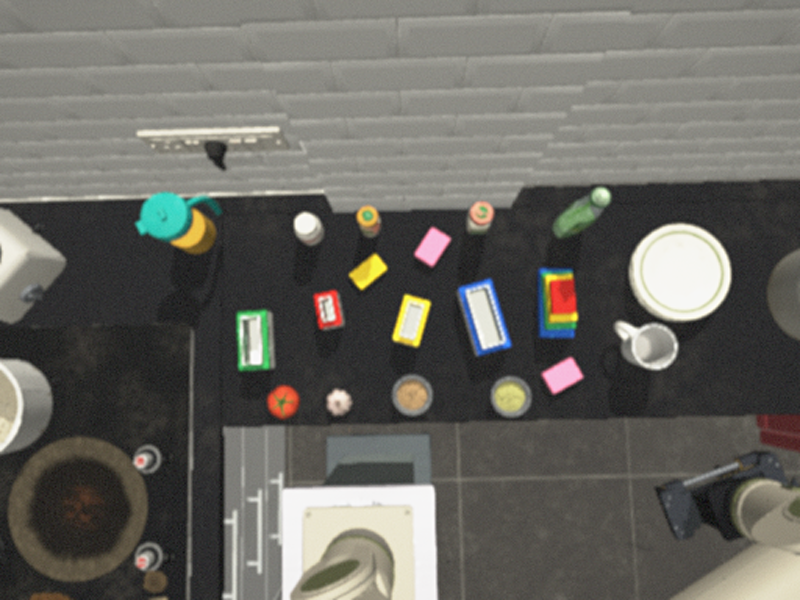

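View pics/scene0.png

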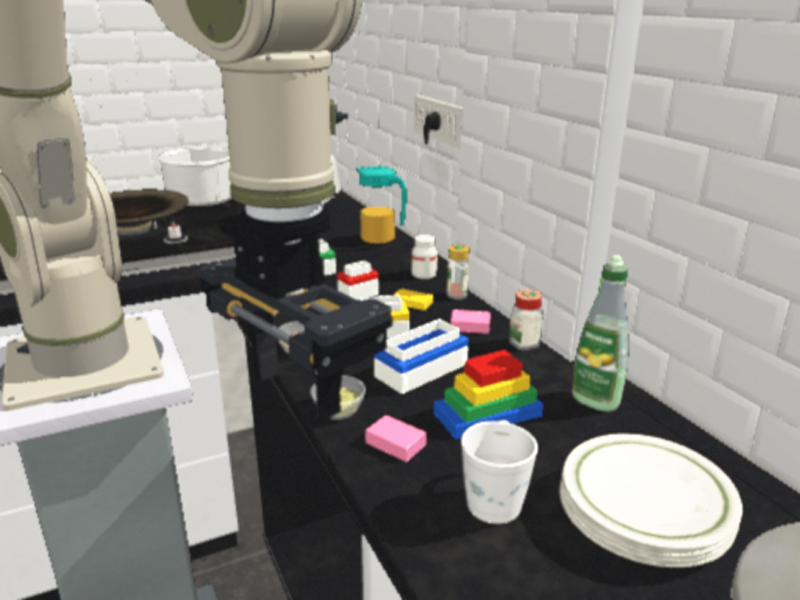

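The top view shows, in 800x600 pixels, the stack at (558,302). The boxes are green at (255,340), red at (328,310), yellow at (412,320) and blue at (484,317). The small yellow decoy is at (368,271), the salt bottle at (308,228) and the spice jar at (368,220). Next I'll measure their poses by colour and depth.

```bash
cat > seg.py <<'E'
import numpy as np, cv2
def cloud(d, fish=False):
    K=d["K"]; z=d["z_map"].astype(float); h,w=z.shape
    u,v=np.meshgrid(np.arange(w),np.arange(h))
    a=(u-K[0,2])/K[0,0]; b=(v-K[1,2])/K[1,1]
    if fish:
        r=np.hypot(a,b); s=np.where(r>1e-6,np.tan(np.minimum(r,1.5))/np.maximum(r,1e-6),1); a,b=a*s,b*s
    P=np.stack([a*z,-b*z,-z],-1)
    T=d["cam_to_world"]; P=P@T[:3,:3].T+T[:3,3]; P[z<=0]=np.nan
    return P
def masks(f):
    H=cv2.cvtColor(f,cv2.COLOR_RGB2HSV); h,s,v=[H[...,i].astype(int) for i in range(3)]
    S=(s>140)&(v>60)
    return dict(red=S&((h<8)|(h>172)),yellow=S&(h>20)&(h<35)&(v>120),green=S&(h>45)&(h<85),blue=S&(h>100)&(h<125))
E
python3 - <<'E'
import numpy as np, cv2
from seg import *
for n in ("top","scene"):
    d=dict(np.load(f"pics/{n}0.npz")); P=cloud(d)
    for c,m in masks(d["frame"]).items():
        k,L,st,_=cv2.connectedComponentsWithStats(m.astype(np.uint8))
        for i in range(1,k):
            if st[i,4]<40: continue
            p=P[L==i]; p=p[np.isfinite(p[:,0])]
            if len(p)<30 : continue
            zt=np.percentile(p[:,2],90); q=p[abs(p[:,2]-zt)<.006]
            (x,y),(a,b),t=cv2.minAreaRect((q[:,:2]*1000).astype(np.float32))
            print(n,c,st[i],"ztop%.3f"%zt,"ctr %.0f %.0f size %.0f %.0f ang %.1f"%(x,y,a,b,t))
E
```

```text
top red [352 178  17  22 320] ztop0.092 ctr 537 -427 size 63 46 ang 2.4
top red [200 185  19  26 188] ztop0.054 ctr 526 53 size 69 46 ang 9.9
top red [171 246  21  22 254] ztop0.052 ctr 336 149 size 51 54 ang 88.7
top yellow [230 133  10  10  45] ztop0.109 ctr 710 -37 size 29 31 ang 89.2
top yellow [111 135  20  23 179] ztop0.079 ctr 694 328 size 44 76 ang 60.3
top yellow [223 162  25  24 315] ztop0.021 ctr 609 -30 size 41 71 ang 38.5
top yellow [348 175  22  32 181] ztop0.071 ctr 535 -428 size 95 54 ang 4.0
top yellow [251 188  25  34 274] ztop0.054 ctr 498 -121 size 54 95 ang 72.9
top green [151 198  21  40 180] ztop0.054 ctr 466 209 size 119 61 ang 2.2
top green [349 205  20   6  56] ztop0.048 ctr 482 -431 size 62 16 ang 87.2
top blue [344 171  24  46 287] ztop0.026 ctr 532 -428 size 69 144 ang 88.8
top blue [293 178  35  50 323] ztop0.054 ctr 502 -273 size 145 69 ang 14.4
scene red [215 172  28  11 138] ztop0.051 ctr 523 36 size 43 78 ang 77.1
scene red [330 190  16   8  90] ztop0.094 ctr 702 -285 size 15 37 ang 55.1
scene red [296 223  39  24 604] ztop0.090 ctr 537 -430 size 50 70 ang 89.7
scene yellow [231 133  21   8 104] ztop0.077 ctr 697 335 size 67 73 ang 79.8
scene yellow [288 158  11   8  64] ztop0.106 ctr 702 -49 size 19 32 ang 65.0
scene yellow [250 185  27  20 301] ztop0.050 ctr 536 -142 size 64 26 ang 41.6
scene yellow [371 223  13  12  66] ztop0.093 ctr 675 -471 size 5 28 ang 10.1
scene yellow [383 226  10   7  46] ztop0.096 ctr 687 -494 size 6 20 ang 39.9
scene yellow [291 238  48  21 529] ztop0.067 ctr 534 -432 size 95 56 ang 3.5
scene green [285 247  59  23 555] ztop0.045 ctr 534 -432 size 120 65 ang 1.3
scene blue [255 211  29  13  83] ztop0.047 ctr 511 -250 size 92 10 ang 10.4
scene blue [239 214  61  24 391] ztop0.051 ctr 503 -301 size 59 156 ang 86.2
scene blue [277 255  71  26 601] ztop0.023 ctr 532 -432 size 73 147 ang 87.7
```

Run:
```python
from plant import manip
import cv2, numpy as np
from math import pi
t=manip.read_clock()
manip.move_pose([0.535,-0.428,0.27],[pi,0,0.03])
print(manip.read_clock()-t,manip.read_clock(),manip.read_qpos(),manip.read_tool_pos(),manip.read_tool_rot())
d=manip.get_image("wrist"); np.savez("pics/w1.npz",**d)
cv2.imwrite("pics/w1.png",cv2.resize(d["frame"][:,:,::-1],(800,600),interpolation=cv2.INTER_CUBIC))
print(d["K"],d["cam_to_world"])
from seg import *
P=cloud(d,True)
for c,m in masks(d["frame"]).items():
    k,L,st,_=cv2.connectedComponentsWithStats(m.astype(np.uint8))
    for i in range(1,k):
        if st[i,4]<150: continue
        p=P[L==i]; p=p[np.isfinite(p[:,0])]
        if len(p)<100 : continue
        zt=np.percentile(p[:,2],90); q=p[abs(p[:,2]-zt)<.005]
        (x,y),(a,b),r=cv2.minAreaRect((q[:,:2]*1000).astype(np.float32))
        print(c,st[i],"ztop%.3f"%zt,"ctr %.0f %.0f size %.0f %.0f ang %.1f"%(x,y,a,b,r))
```

```text
1.4166999999999998 1.5167 [ 0.74548671  0.48405089 -0.19586321  1.30282531  0.09377822  1.36349333
 -0.99046962] [ 0.53376521 -0.42952896  0.27010128] [3.14069519e+00 5.89368640e-04 2.80344829e-02]
[[297.31863964   0.         257.38010962]
 [  0.         297.31863964 193.70366664]
 [  0.           0.           1.        ]] [[ 0.02800078  0.96450278  0.26258397  0.60676796]
 [-0.99960716  0.02669744  0.0085307  -0.42664528]
 [ 0.00121757 -0.26271968  0.96487143  0.36248761]
 [ 0.          0.          0.          1.        ]]
red [ 93   0  36  42 343] ztop0.093 ctr 704 -280 size 21 45 ang 54.0
red [ 232  150   48   73 3398] ztop0.089 ctr 538 -427 size 70 45 ang 0.7
yellow [  0 101  23  45 540] ztop0.017 ctr 614 -36 size 40 58 ang 38.1
yellow [ 230  138   54   90 1136] ztop0.067 ctr 536 -429 size 95 53 ang 2.8
yellow [ 22 165  34  53 582] ztop0.051 ctr 514 -127 size 53 63 ang 72.9
green [231 126  22  12 185] ztop0.045 ctr 589 -410 size 12 23 ang 4.5
green [260 127  28  32 182] ztop0.045 ctr 577 -445 size 34 29 ang 1.9
blue [231 116  62  70 675] ztop0.023 ctr 565 -431 size 70 77 ang 87.6
blue [  85  138   79  100 1659] ztop0.051 ctr 516 -270 size 118 70 ang 14.7
blue [227 157  56  81 427] ztop0.023 ctr 508 -428 size 69 97 ang 88.4
blue [ 96 163  33  83 451] ztop0.048 ctr 500 -252 size 108 3 ang 14.3
```

View pics/w1.png

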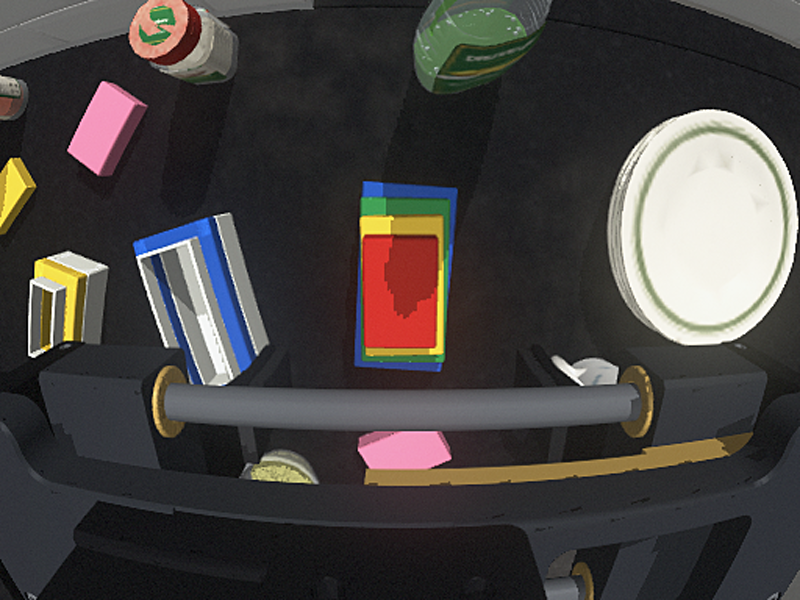

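The wrist view shows the stack nearly square beneath the gripper, with the red lid at (400,290) and the blue box at (205,300). The depths agree to within 1 mm. Before grasping, I'll survey the boxes from close up.

```bash
cat >> seg.py <<'E'
def rects(d,fish=True,minpix=150):
    P=cloud(d,fish); out=[]
    for c,m in masks(d["frame"]).items():
        k,L,st,_=cv2.connectedComponentsWithStats(m.astype(np.uint8))
        for i in range(1,k):
            p=P[L==i]; p=p[np.isfinite(p[:,0])]
            if len(p)<minpix: continue
            zt=np.percentile(p[:,2],90); q=p[abs(p[:,2]-zt)<.005]
            if zt>.2 or len(q)<20: continue
            (x,y),(a,b),r=cv2.minAreaRect((q[:,:2]*1000).astype(np.float32))
            if b>a: a,b,r=b,a,r-90
            r=(r+90)%180-90
            out.append((c,zt,x,y,a,b,r,len(p)))
    return out
def show(d,**k):
    for c,zt,x,y,a,b,r,n in rects(d,**k): print("  %s ztop %.3f ctr %.1f %.1f size %.0f %.0f ang %.1f n%d"%(c,zt,x,y,a,b,r,n))
E
python3 - <<'E'
from plant import manip
import cv2, numpy as np
from math import pi
from seg import *
for i,p in enumerate([[.47,-.20,.29],[.44,.13,.29]]):
    manip.move_pose(p,[pi,0,0]); d=manip.get_image("wrist"); print(i,manip.read_tool_pos()); show(d)
    np.savez(f"pics/s{i}.npz",**d)
    cv2.imwrite(f"pics/s{i}.png",cv2.resize(d["frame"][:,:,::-1],(800,600)))
print(manip.read_clock())
E
```

```text
0 [ 0.47016022 -0.20177887  0.28996674]
  red ztop 0.089 ctr 537.2 -426.8 size 70 47 ang 0.8 n2257
  red ztop 0.051 ctr 526.4 52.1 size 70 47 ang 9.7 n927
  yellow ztop 0.017 ctr 609.1 -30.5 size 72 41 ang -51.6 n1657
  yellow ztop 0.067 ctr 535.9 -428.1 size 95 55 ang 2.4 n1228
  yellow ztop 0.051 ctr 498.4 -120.9 size 95 54 ang -17.1 n1508
  green ztop 0.045 ctr 534.9 -429.0 size 119 61 ang 1.1 n592
  green ztop 0.050 ctr 461.7 183.0 size 124 43 ang -16.1 n748
  blue ztop 0.023 ctr 531.5 -428.9 size 145 71 ang -2.3 n1534
  blue ztop 0.051 ctr 502.5 -272.5 size 145 70 ang 14.3 n2326
1 [0.44064485 0.12853333 0.28988989]
  red ztop 0.051 ctr 526.3 53.5 size 70 47 ang 10.1 n1379
  red ztop 0.047 ctr 358.5 149.9 size 51 17 ang 88.3 n548
  yellow ztop 0.017 ctr 608.9 -28.7 size 71 40 ang -51.5 n916
  yellow ztop 0.050 ctr 494.1 -97.8 size 106 47 ang 13.4 n553
  yellow ztop 0.049 ctr 497.0 -133.5 size 66 13 ang -6.9 n293
  blue ztop 0.051 ctr 495.5 -242.4 size 145 23 ang 8.9 n984
3.8667
```

Every measured size matches the specification to within about 1 mm. Picking up the red lid.

```bash
cat > act.py <<'E'
from plant import manip
import cv2, numpy as np
from math import pi, radians
from seg import *
def goto(x,y,z,deg,fast=True):
    o=[pi,0,radians(deg)]; c=np.array([x,y,z]); manip.move_pose(c,o)
    e=c-manip.read_tool_pos(); a=radians(deg)-manip.read_tool_rot()[2]
    manip.movel(c+e,[pi,0,radians(deg)+a],speed=.05)   # take out the standing error
    e2=e+c-manip.read_tool_pos(); return e2,radians(deg)+a
def snap(n):
    d=manip.get_image("wrist"); np.savez(f"pics/{n}.npz",**d)
    cv2.imwrite(f"pics/{n}.png",cv2.resize(d["frame"][:,:,::-1],(800,600))); return d
def pick(x,y,deg,zb,name,col):
    e,a=goto(x,y,zb+.14,deg); o=[pi,0,a]
    manip.movel(np.array([x,y,zb+.073])+e,o,speed=.12)
    print("at",manip.read_tool_pos(),manip.read_tool_rot()[2])
    manip.clamp(15); print("w",manip.read_width(),"f",manip.read_grasp_force())
    manip.movel(np.array([x,y,.27])+e,o,speed=.2)
    d=snap(name); print(manip.read_tool_pos(),manip.read_clock()); show(d)
    return d
def place(x,y,deg,off=(0,0)):
    """off: lid centre relative to TCP in the tool's x, and lid yaw relative to tool (deg)"""
    deg-=off[1]; r=radians(deg); X=x-off[0]*np.cos(r); Y=y-off[0]*np.sin(r)
    e,a=goto(X,Y,.18,deg); o=[pi,0,a]
    manip.movel(np.array([X,Y,.130])+e,o,speed=.1)
    print("above",manip.read_tool_pos(),manip.read_tool_rot()[2],manip.read_clock())
    print("hit",manip.movel(np.array([X,Y,.121])+e,o,speed=.025,force_limit=5),manip.read_tool_pos(),manip.read_force())
    manip.gripper_open()
    manip.movel(np.array([X,Y,.27])+e,o,speed=.2)
    d=snap("p%d"%(manip.read_clock()*10)); print(manip.read_tool_pos(),manip.read_clock()); show(d)
    return d
E
python3 - <<'E'
from act import *
pick(.5374,-.427,.8,.066,"g_red","red")
E
```

```text
at [ 0.537615   -0.42749409  0.13953325] 0.011924779811617547
w 0.5300179183210806 f 14.999944008886814
[ 0.53675008 -0.4268707   0.26775362] 8.5083
  red ztop 0.093 ctr 703.8 -281.3 size 44 18 ang -32.4 n337
  yellow ztop 0.017 ctr 612.9 -35.0 size 62 40 ang -51.3 n560
  yellow ztop 0.067 ctr 562.2 -427.7 size 54 42 ang -88.3 n2197
  yellow ztop 0.051 ctr 519.1 -127.9 size 55 53 ang 71.7 n547
  green ztop 0.045 ctr 588.8 -407.6 size 17 12 ang -85.8 n173
  blue ztop 0.023 ctr 569.2 -431.4 size 70 69 ang 87.6 n665
  blue ztop 0.051 ctr 525.8 -267.9 size 97 70 ang 15.1 n1469
  blue ztop 0.049 ctr 519.3 -246.6 size 69 3 ang 15.2 n303
```

View pics/g_red.png

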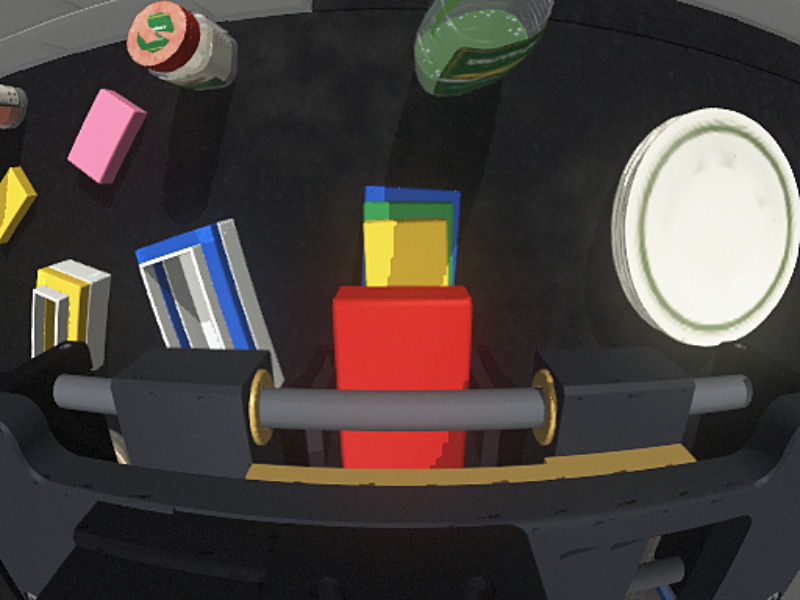

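The red lid is held level and square at (402,375), with the rest of the stack undisturbed at (408,240). Placing it on the red box.

Run:
```python
from act import *
place(.5264,.053,10.0)
```

```text
above [0.52643563 0.05353145 0.13025753] 0.1767762180917467 11.1833
hit True [0.52669436 0.05341481 0.12209737] [ 1.34797679 -0.39323194  1.95701908]
[0.52559712 0.05324345 0.2684655 ] 13.4417
  red ztop 0.073 ctr 527.0 53.8 size 70 46 ang 10.7 n3219
  red ztop 0.051 ctr 351.5 139.5 size 33 19 ang 73.7 n510
  yellow ztop 0.075 ctr 686.9 348.0 size 83 49 ang 83.5 n1389
  yellow ztop 0.106 ctr 701.3 -39.0 size 40 26 ang -71.3 n482
  yellow ztop 0.017 ctr 609.9 -29.6 size 72 41 ang -51.4 n1380
  yellow ztop 0.050 ctr 514.1 -101.9 size 79 18 ang -23.2 n385
  green ztop 0.051 ctr 483.9 210.3 size 84 61 ang 2.8 n577
  blue ztop 0.051 ctr 555.9 -257.9 size 71 35 ang -74.2 n555
```

```bash
cat >> act.py <<'E'
def find(d,col,L,W,zt):
    for c,z,x,y,a,b,r,n in rects(d):
        if c==col and abs(z-zt)<.004 and abs(a-L)<4 and abs(b-W)<4: return x/1000,y/1000,r
def cycle(col,lid,zb,L,W,box):
    x,y,r=lid
    manip.move_pose([x-.03,y,.27],[pi,0,radians(r)])
    f=find(snap("look_"+col),col,L,W,zb+.022); print("lid seen",f)
    if f is None or np.hypot(f[0]-x,f[1]-y)>.008 or abs(f[2]-r)>5: print("STOP"); show(dict(np.load(f"pics/look_{col}.npz"))); return
    pick(*f,zb,"g_"+col,col)
    w=manip.read_width()*87
    if abs(w-W)>2: print("STOP width",w); return
    place(*box)
E
python3 - <<'E'
from act import *
cycle("yellow",(.536,-.4283,2.6),.044,95,54,(.4984,-.121,-17.1))
E
```

```text
lid seen (0.5363663940429687, -0.4291420593261719, 2.7964529991149902)
at [ 0.53652829 -0.42852712  0.11530174] 0.04774746592176049
w 0.6199357911739041 f 15.000055320560932
[ 0.53564271 -0.42793108  0.26555452] 18.3083
  red ztop 0.093 ctr 702.5 -281.7 size 43 16 ang -35.7 n359
  yellow ztop 0.017 ctr 614.8 -36.9 size 57 41 ang -51.1 n536
  yellow ztop 0.051 ctr 512.4 -126.1 size 67 53 ang -16.6 n604
  green ztop 0.045 ctr 583.5 -408.4 size 20 19 ang 2.2 n287
  blue ztop 0.023 ctr 581.3 -431.8 size 70 45 ang 87.7 n625
  blue ztop 0.051 ctr 524.0 -267.7 size 101 71 ang 14.4 n1541
  blue ztop 0.049 ctr 516.2 -247.7 size 75 2 ang 14.6 n336
above [ 0.49847287 -0.12041065  0.13026939] -0.2975585822074569 20.4333
hit False [ 0.49816237 -0.12038841  0.12090372] [ 0.35007537 -0.19023959  0.46448515]
[ 0.49756516 -0.12030133  0.26844402] 22.7333
  red ztop 0.073 ctr 526.7 53.5 size 71 48 ang 10.2 n2547
  yellow ztop 0.106 ctr 707.1 -36.8 size 38 35 ang 61.2 n473
  yellow ztop 0.017 ctr 609.6 -30.2 size 72 41 ang -51.7 n2021
  yellow ztop 0.073 ctr 497.6 -119.2 size 95 54 ang -17.1 n5015
  green ztop 0.045 ctr 534.1 -429.4 size 120 65 ang 0.4 n3653
  blue ztop 0.023 ctr 531.2 -428.7 size 146 72 ang -1.5 n1622
  blue ztop 0.051 ctr 502.6 -272.5 size 145 71 ang 14.3 n2187
  blue ztop 0.049 ctr 516.8 -290.6 size 93 2 ang 14.7 n259
```

The yellow lid is seated: top at 0.073, centred to within 2 mm and at the right angle. I still need a good close measurement of the green box before moving its lid.

Run:
```python
from act import *
manip.move_pose([.40,.08,.30],[pi,0,0]); d=snap("gbox"); print(manip.read_clock()); show(d)
```

```text
23.6833
  red ztop 0.073 ctr 526.6 53.7 size 71 46 ang 10.4 n2763
  red ztop 0.051 ctr 339.5 148.9 size 51 46 ang 67.6 n1150
  yellow ztop 0.017 ctr 608.9 -29.4 size 71 41 ang -52.1 n917
  yellow ztop 0.071 ctr 497.2 -118.3 size 95 54 ang -16.9 n967
  green ztop 0.051 ctr 466.5 209.8 size 118 62 ang 2.7 n606
  blue ztop 0.051 ctr 501.9 -270.1 size 146 70 ang 13.1 n1342
  blue ztop 0.049 ctr 505.1 -293.6 size 118 22 ang 4.6 n481
```

View pics/gbox.png

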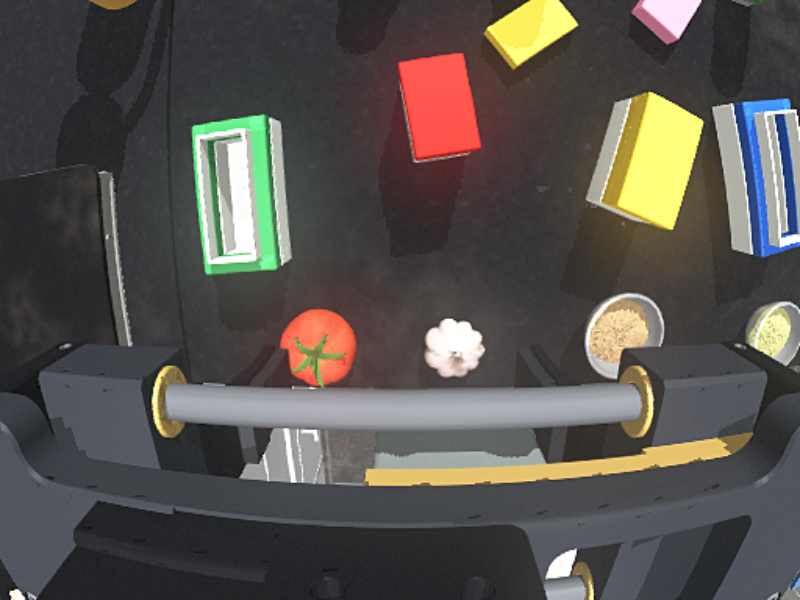

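The picture shows the red lid seated at (440,107) and the yellow lid at (655,160). The green box at (240,195) measures (466.5, 209.6) mm at 2.5°. Green is next.

Run:
```python
from act import *
cycle("green",(.5345,-.4292,.8),.022,120,62,(.4665,.2095,2.5))
```

```text
lid seen (0.5341647338867187, -0.4301215515136719, 0.7585137486457825)
at [ 0.53422938 -0.42965284  0.09343548] 0.012542330273877411
w 0.7069710431582916 f 15.000184960663319
[ 0.53343993 -0.42893708  0.26579381] 28.75
  red ztop 0.093 ctr 704.1 -281.5 size 44 18 ang -31.2 n356
  yellow ztop 0.017 ctr 613.9 -36.2 size 60 40 ang -50.7 n496
  yellow ztop 0.073 ctr 500.5 -120.8 size 90 54 ang -17.0 n1760
  blue ztop 0.023 ctr 592.0 -432.3 size 70 25 ang -89.9 n1332
  blue ztop 0.051 ctr 509.3 -272.3 size 132 70 ang 14.8 n1818
  blue ztop 0.049 ctr 518.2 -247.2 size 72 3 ang 14.4 n331
above [0.46648725 0.20990718 0.13028606] 0.045212125001686365 31.9583
hit True [0.46635476 0.20966313 0.12086067] [-0.57926804  0.25810438  4.66994339]
[0.46576113 0.20937523 0.2685105 ] 34.075
  red ztop 0.073 ctr 526.5 54.1 size 71 47 ang 10.0 n3097
  red ztop 0.051 ctr 332.3 166.8 size 35 20 ang 26.1 n328
  yellow ztop 0.101 ctr 691.1 -28.9 size 25 5 ang 64.3 n205
  yellow ztop 0.017 ctr 609.3 -28.5 size 70 40 ang -51.2 n921
  yellow ztop 0.069 ctr 492.9 -96.3 size 107 48 ang 12.8 n1201
  green ztop 0.073 ctr 466.6 210.1 size 119 62 ang 2.6 n1930
```

The green lid is seated. Last is the blue lid, which lies on the worktop.

Run:
```python
from act import *
cycle("blue",(.5314,-.4288,-1.8),0,145,70,(.5026,-.2725,14.3))
```

```text
lid seen (0.5312152709960938, -0.42983636474609377, -2.319732666015625)
at [ 0.53079759 -0.4291215   0.07056189] -0.04082163283593143
w 0.8011118888886231 f 14.999892935156822
[ 0.53037632 -0.42876184  0.26611673] 39.6083
  red ztop 0.093 ctr 703.5 -281.2 size 44 18 ang -33.5 n352
  yellow ztop 0.017 ctr 613.5 -35.5 size 61 40 ang -51.8 n476
  yellow ztop 0.073 ctr 510.2 -123.3 size 70 56 ang -16.6 n1403
  blue ztop 0.051 ctr 513.0 -271.2 size 124 70 ang 14.8 n1736
  blue ztop 0.049 ctr 521.0 -246.2 size 65 3 ang 15.3 n295
above [ 0.50259656 -0.271621    0.13002591] 0.25058565250875864 41.2667
hit True [ 0.50239035 -0.27154275  0.12061356] [-0.18988389  1.02469195  5.69782002]
[ 0.50176442 -0.27126325  0.26804687] 43.2667
  red ztop 0.094 ctr 691.8 -276.2 size 28 5 ang -70.9 n222
  red ztop 0.073 ctr 526.7 53.2 size 70 49 ang 11.9 n2175
  yellow ztop 0.017 ctr 609.9 -30.6 size 72 41 ang -52.2 n1643
  yellow ztop 0.073 ctr 498.1 -119.7 size 95 54 ang -17.0 n4772
  blue ztop 0.073 ctr 504.9 -270.6 size 142 71 ang 14.4 n9463
```

Run:
```python
from act import *
manip.move_pose([.42,-.10,.33],[pi,0,0]); d=snap("fin"); show(d)
for n in ("top","scene"):
    d=manip.get_image(n)
    cv2.imwrite(f"pics/{n}F.png",cv2.resize(d["frame"][:,:,::-1],(800,600),interpolation=cv2.INTER_CUBIC))
```

```text
red ztop 0.073 ctr 526.4 53.4 size 70 47 ang 10.3 n2332
  red ztop 0.049 ctr 357.0 148.7 size 48 16 ang 89.4 n408
  yellow ztop 0.017 ctr 609.4 -30.5 size 72 42 ang -52.3 n888
  yellow ztop 0.072 ctr 469.3 -127.9 size 88 42 ang -54.1 n261
  green ztop 0.073 ctr 467.1 209.2 size 119 64 ang 2.7 n3250
  blue ztop 0.073 ctr 503.1 -270.6 size 145 71 ang 14.4 n6283
```

View pics/fin.png

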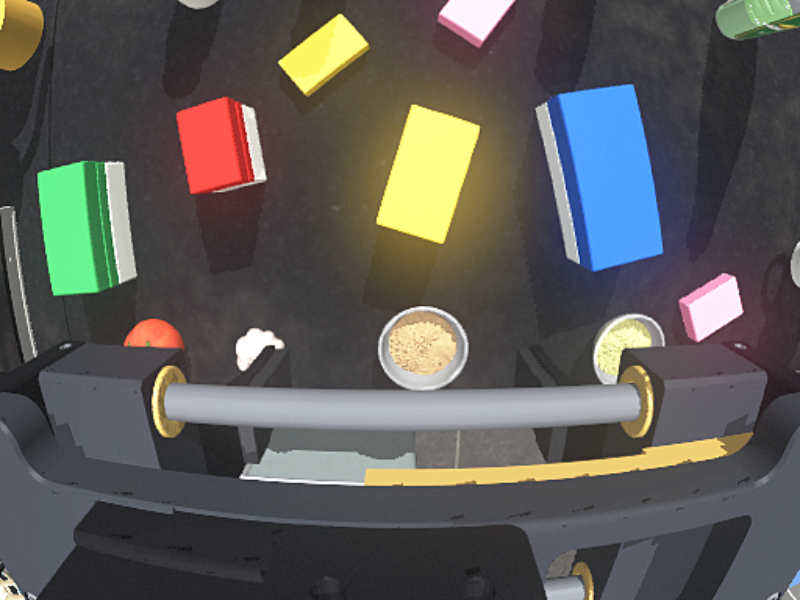

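View pics/sceneF.png

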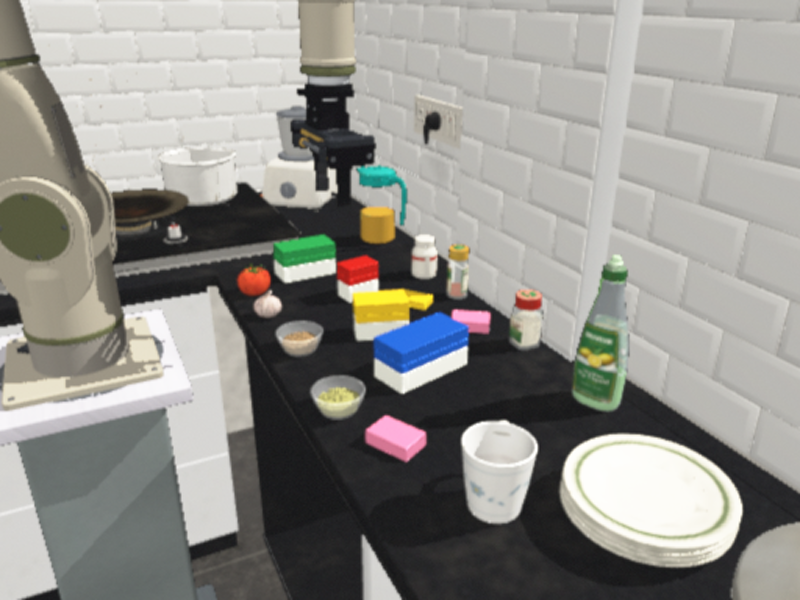

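All four lids sit level and square on their boxes: green at (305,250), red at (358,272), yellow at (381,305) and blue at (421,340). The salt bottle and spice jar are where they were, and the gripper is open and clear.

```bash
python3 -c "
from plant import manip
print(manip.read_clock(),manip.read_width()); print(manip.sign_off())"
```

```text
44.2333 0.9986828992923856
the job is handed in; nothing more can be done
None
```

The job is handed in at 44 s of the 109 s allowed: all four lids went from the top of the stack down onto their own boxes, each level and square to within about 2 mm and 1°, with the salt bottle and spice jar undisturbed and the gripper open and clear.

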